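# Collect the edged lenses and hold the loupe arm over them

## Robot

A 7-joint arm with a two-finger parallel gripper is mounted at the origin on a cart in front of the work surface, level with it; the furniture and walls round the work are solid. World frame = base frame: x ahead of the robot, y to its left, z up, the work surface at z = 0. Lengths are in m, angles in rad, forces in N, time in s.
With the tool pointing down it reaches from about 0.4 to 0.875 m from the base axis. Payload 6.5 kg.
Tool frame: the origin (TCP) lies midway between the tips of the shut fingers; the grasp point (between the pads) lies 19 mm behind it (robot.grip_depth is the distance from the TCP to the grasp point, in m); z points along the fingers, y is the line along which they close (so a half turn about z gives the same grasp; the last joint's range is limited). The gripper opens to 88 mm and grips with 3 to 60 N. Pads are 18 mm wide; open, the fingers measure 123 mm over their backs; the gripper's body (75 mm by 187 mm) begins 45 mm behind the grasp point.
Start: joints at [1.064, 0.536, -0.004, 1.538, 0.003, 1.067, -0.071], TCP at [0.277, -0.588, 0.239] pointing down, gripper open.
Joint ranges: [-2.7, 2.7], [-0.37, 2.16], [-1.27, 1.26], [0.24, 2.4], [-1.31, 4.45], [0.19, 1.91], [-2.76, 2.76]. Speed limits (rad/s): [2.39, 2.39, 3.14, 3.14, 3.14, 3.14, 3.14].

## Interface

Orientations are given as a unit quaternion [x, y, z, w].
In Python, from rig import get_state, eyes, workorder, robot gives the robot as it stands. The module is installed in compiled form; this text tells all that it offers.
- The arm moves only by the tool arm_command, never from a script. Its argument "motion" is a list that holds one entry, the list of rows, each a list of 4 numbers: the shift along the tool's x, y, z in mm, then the turn about the tool's z in rad. In form: [[[tx, ty, tz, twist], ...]]. A call has 1 to 8 rows; each row is the pose to reach, as a shift and turn from the pose commanded when the call began, along the tool's axes at that moment; what a row does not reach only later rows make up. A row lasts 1/10 s, in which the tool goes at most 50 mm and 8.59 degrees, less where a joint would pass 70% of its speed; a pose out of reach is approached as far as the arm can. A call with a gripper value outside its range is refused whole. "hand" is the finger opening in mm, from 0 to 88.1, set as the call begins (left out, the last holds). The fingers move at their own pace and stop on an object; "force" is the grip in N (left out, the last holds). Time passes only in rows, so rows that repeat a pose let the fingers close. It gives the time, the measured TCP pose, the force, the opening and the grip force at its end, in the units of the state.
- get_state(): the state, without advancing time (a new reading comes with each control period).
- eyes.grab_frame(name): name is "scene" or "top"; returns (picture, depth): 420x560x3 uint8, blue, green, red; 420x560 float32, m along the optical axis (not along the pixel's ray), 0 where there is no reading.
- eyes.camera_params(name): a dict with "fx", "fy", "cx", "cy" (pixels), "rvec" (rotation vector, rad) and "tvec" (3), from world to camera coordinates, as OpenCV has them. Camera axes: x right, y down, z forward; pixel columns grow to the right and rows downward; lengths in m; the calibration is good to about 2 mm. A picture is of the moment at which its call begins. camera_params takes no time and is no camera call.
- workorder.job_done(): hands the job in; it is judged then, once.
The state is a dict: "clock": time; "qpos": joint angles; "dq": joint speeds; "joint_efforts": joint torques, N m; "tool_pos": TCP position; "orientation": TCP orientation; "ft_force": force on the tool from outside, world axes, zero at the start; "wrist_torque": the same for the moment, N m; "grip_width": finger opening in m; "finger_force": force on a finger pad.
Only numpy, scipy, OpenCV 4.12 (cv2) and the standard library are available. Lean on these libraries where they do the work, as an engineer would, in place of code of your own. Each camera call takes 0.05 s, during which the arm holds its last target. There are 200 camera calls.

## Task

Move the two finished lenses, each standing on its glass with its metal block upward, from the low steel catch tray beside the edger into the grey job tray under the telescoping loupe arm: set them down standing upright, do not drop them. Then squeeze the lock button on the head of the loupe arm, draw the arm out until its pointer stands at the one long mark of the scale beside it, and finish there still holding the head in the gripper, because the arm springs back when let go. Leave the job tray where it is under the loupe and the other things on the bench alone.

Things in the scene. Friction and masses are not known exactly. Their poses are not given: they have to be found in the camera images.
- lens_1_c (a point): Finished round lens with its block, 34 mm high in all, 35 g: clear disc 46 mm across and 4 mm thick at the bottom, dark rubber pad 25 mm across up to 8 mm, then an upright plain metal block 18 mm across up to 34 mm, to be grasped. The point is on its axis, 17 mm above its underside; z up along the block. It starts on the floor of the catch tray.
- lens_2_c (a point): The second finished lens with its block, the same as the first.
- catch_tray: Low open steel tray beside the edger, fixed, 130 (x) x 170 (y) x 14 mm high, walls and floor 4 mm thick. Origin under its centre, on the bench.
- job_tray: Loose open grey plastic tray, 120 (x) x 150 (y) x 30 mm high, walls and floor 4 mm thick, 0.5 kg. Origin under its centre; it stands on the bench in front of the loupe stand, both lenses fit side by side along its y.
- grip (a point): Centre of the black head at the end of the telescoping arm, 140 mm above the bench; head 40 mm along the arm, 40 mm high, grey lock button on its +y side; 38 mm wide over both (32 mm pressed). Grasp from above across y; 50 mm free on each side. x points back along the arm to the stand (draw out along -x), y across, z up. The scale strip lies 45 mm lower on the -y side.
- gauge_arm (a joint): How far the telescoping arm is drawn out, m: 0 home, 0.17 at most. While the lock button is out a latch holds it at home (3 mm of play). A spring pulls it home with 2 to 3.5 N; let go, it runs back to home or, with the button out, to about 0.015.
- lock_button (a joint): How far the lock button is pressed in, m: 0 out, 0.006 fully in; the latch is clear from 0.0045. It springs out; fully in takes 6 N.
- pointer (a point): Tip of the small dark pointer hanging beside the arm on its -y side, 23 mm behind the middle of the head, just over the scale strip; it moves with the arm. Axes as at the grip.
- long_mark (a point): Middle of the one long (30 mm) and broad (4 mm) dark mark of the scale strip under the arm; the other marks, 10 mm apart, are short and thin. Axes as at the grip; drawn out to the mark, the pointer has the same position along x as this point. The scale is clamped at a different place along the arm each time.
- loupe (a point): Centre of the round loupe glass (ring 68 mm across) at the tip of the arm, 80 mm in front of the head, 25 mm lower than its centre, 115 mm above the bench; it moves with the arm.
- tin: Round tin, 54 mm across, 22 mm high, bystander.
- tweezers: Tweezers, 120 mm long, lying, bystander.
- spray: White bottle, 50 mm across, 131 mm high, bystander.
- lens_clock: Dial gauge 72 x 50 x 12 mm, bystander.
- buff_block: Buffing block 26 x 62 x 24 mm, bystander.
- lens_box: Small box 29 x 32 x 17 mm, bystander.
- cutters: Cutters 125 x 51 x 11 mm, lying, bystander.
Things that resemble listed ones, but are neither listed nor needed, are in the scene too. What is shaped like the part that bears lens_1_c but blue or pink is not meant.

How it is judged:
On the way, in this order (a step that is already met when the one before it is completed fails the run):
1. both lenses stand upright on the floor of the job tray, let go (x of lens_1_c in the frame of job_tray between -0.06 and 0.06 m and y of lens_1_c in the frame of job_tray between -0.075 and 0.075 m and z of lens_1_c in the frame of job_tray between 0.015 and 0.026 m and angle between each of lens_1_c, lens_2_c's own z axis and vertical below 0.2 rad and x of lens_2_c in the frame of job_tray between -0.06 and 0.06 m and y of lens_2_c in the frame of job_tray between -0.075 and 0.075 m and z of lens_2_c in the frame of job_tray between 0.015 and 0.026 m and contact force between the fingers and lens_1 below 0.1 N and contact force between the fingers and lens_2 below 0.1 N), for 0.2 s.
2. the lock button is squeezed in by the fingers while the arm is still at home (value of joint lock_button above 0.0045 m and value of joint gauge_arm below 0.02 m and contact force between the fingers and gauge_arm above 1 N), for 0.05 s.
3. the arm is drawn out to the long mark and held there (x of pointer in the frame of long_mark between -0.005 and 0.005 m and contact force between the fingers and gauge_arm above 1 N), for 0.3 s.
At the end, for the whole second after the job is handed in: Both lenses stand upright (within 0.2 rad) on the floor of the job tray, let go; the fingers hold the head of the loupe arm (more than 1 N), still, with the pointer within 5 mm of the long mark along the arm; the centre of the job tray is within 60 mm of the point below the loupe (all of step 1 and all of step 3 and velocity of joint gauge_arm between -0.01 and 0.01 m/s and horizontal distance between loupe and job_tray below 0.06 m and linear speed of job_tray below 0.02 m/s); the arm keeps its last pose, push and grip.
It fails at once if a lens is dropped (falls faster than 0.6 m/s out of the gripper, from about 2 cm or more) ((linear speed of lens_1 above 0.6 m/s and contact force between the fingers and lens_1 below 0.05 N) or (linear speed of lens_2 above 0.6 m/s and contact force between the fingers and lens_2 below 0.05 N)).
It fails at once if a bystander is disturbed (moved more than 3 cm) (distance of any of tin, tweezers, spray, lens_clock, buff_block, lens_box, cutters from where it was at the start of the episode above 0.03 m).
It fails at once if the job tray is shoved (more than 4 cm) (distance of job_tray from where it was at the start of the episode above 0.04 m).
It also fails if it takes over 69 s, if anything falls off the work surface, if the arm or the gripper's body presses on something with over 40 N, if the wrist force passes 120 N, or if a joint passes its speed limit or range.

## Working session

There is one attempt and no reset: what is moved stays moved. The work goes in short steps, Python scripts to look and compute and a tool call to move; the robot and the scene stay as the last step left them, time stands still between calls to the robot, and variables do not carry over. Pictures are saved under pics/ and viewed, at most 10 in all, crops included, and the job is handed in when it is done.

Besides the shell and the picture viewer there is one more tool, called after ">>>" by a JSON object that holds its "name" and its "arguments". arm_command: Moves the arm, as the interface text tells. Its arguments: {"type":"object","properties":{"motion":{"type":"array"},"hand":{"type":"number"},"force":{"type":"number"}},"required":["motion"]}

```bash
mkdir -p pics
cat > h.py <<'E'
import numpy as np, cv2, json
from rig import get_state, eyes, workorder, robot
def cam(n):
    p=eyes.camera_params(n); K=np.array([[p['fx'],0,p['cx']],[0,p['fy'],p['cy']],[0,0,1]]); R=cv2.Rodrigues(np.array(p['rvec'],float))[0]; t=np.array(p['tvec'],float).ravel(); return K,R,t
def ray(n,u,v,z):
    K,R,t=cam(n); d=R.T@np.linalg.inv(K)@[u,v,1]; o=-R.T@t; return o+d*(z-o[2])/d[2]
def proj(n,P):
    K,R,t=cam(n); q=K@(R@np.array(P,float)+t); return q[:2]/q[2]
def cloud(n,D):
    K,R,t=cam(n); v,u=np.mgrid[:D.shape[0],:D.shape[1]]
    c=np.stack([(u-K[0,2])/K[0,0]*D,(v-K[1,2])/K[1,1]*D,D],-1); return (c-t)@R
E
python3 - <<'E'
from h import *
for n in('scene','top'):
    I,D=eyes.grab_frame(n); cv2.imwrite(f'pics/{n}0.png',I); np.savez(f'{n}0.npz',I=I,D=D)
    K,R,t=cam(n); print(n,-R.T@t,K[0,0],R[2])
s=get_state(); print(s['tool_pos'],s['orientation'],s['clock'],robot.grip_depth)
E
```

```text
scene [-0.52415496  0.78600202  0.96260209] 460.42807687620797 [ 0.69493223 -0.46590777 -0.54772178]
top [0.36367047 0.06713182 1.28561935] 418.10854002557966 [ 0.16152836 -0.01569268 -0.98674329]
[ 0.27710699 -0.58736909  0.23793899] [ 9.75795690e-01  2.18682801e-01 -2.29022046e-04 -7.42861015e-04] 0.1 0.0187
```

View pics/scene0.png

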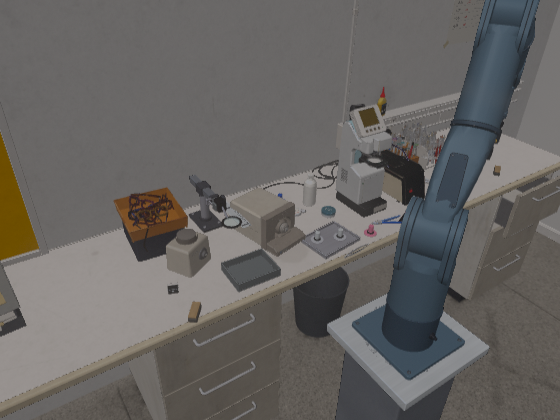

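View pics/top0.png

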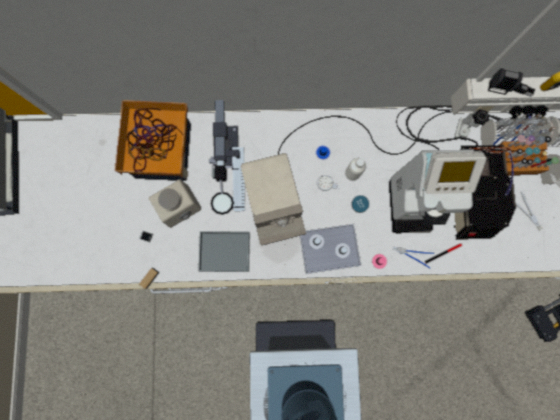

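The scene view shows the catch tray at (330,238) and the dark grey job tray at (250,268). The top view shows clear lenses in the catch tray at (317,241) and (343,250), and the loupe head and scale near (225,180). Look-alikes for the lenses, in the top view: pink at (380,262), blue at (323,153), and a whitish ring at (326,183) outside the tray. I choose the two in the catch tray, and check with a close crop.

Run:
```python
from h import *
T=np.load('top0.npz');S=np.load('scene0.npz')
a=cv2.resize(T['I'][215:285,290:400],None,fx=5,fy=5,interpolation=cv2.INTER_CUBIC)[:, :550]
b=cv2.resize(T['I'][90:225,195:260],None,fx=4.4,fy=4.4,interpolation=cv2.INTER_CUBIC)[:590]
c=np.zeros((600,800,3),np.uint8); c[:350,:500]=a[:,:500]; c[:b.shape[0],510:510+b.shape[1]]=b
d=cv2.resize(S['I'][170:240,180:260],None,fx=3.4,fy=3.4,interpolation=cv2.INTER_CUBIC)
c[355:355+d.shape[0],:d.shape[1]]=d
d=cv2.resize(S['I'][220:260,300:360],None,fx=3.5,fy=3.5,interpolation=cv2.INTER_CUBIC)
c[355:355+d.shape[0],290:290+d.shape[1]]=d
cv2.imwrite('pics/c1.png',c)
P=cloud('top',T['D'])
for u,v in[(317,241),(343,250),(330,255),(225,251),(222,203),(220,185),(220,170),(220,130),(240,180),(240,150),(225,225),(280,190),(280,238),(280,228),(358,168)]: print(u,v,P[v,u].round(3))
```

```text
317 241 [ 0.47  -0.048  0.04 ]
343 250 [ 0.442 -0.126  0.034]
330 255 [ 0.43  -0.09   0.002]
225 251 [0.45  0.23  0.005]
222 203 [0.58  0.225 0.11 ]
220 185 [0.628 0.228 0.128]
220 170 [0.664 0.223 0.16 ]
220 130 [0.781 0.224 0.155]
240 180 [0.65  0.174 0.092]
240 150 [0.741 0.173 0.093]
225 225 [ 0.531  0.231 -0.002]
280 190 [0.611 0.058 0.123]
280 238 [0.483 0.062 0.031]
280 228 [0.513 0.061 0.037]
358 168 [ 0.674 -0.171  0.105]
```

View pics/c1.png

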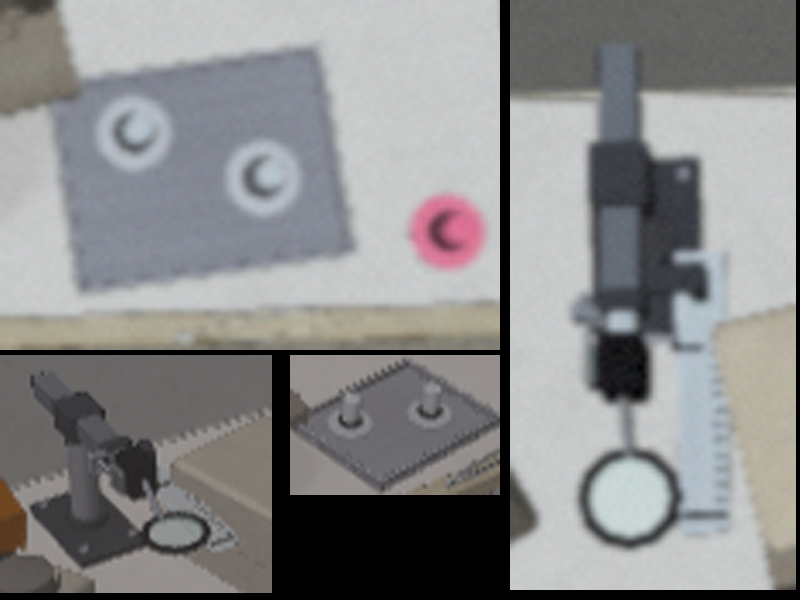

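Crop: two clear lenses with plain metal blocks stand in the tray; pink lies outside it. The long mark is at top pixel ≈(239,207), and the pointer is probably at ≈(235.5,169). Next I measure these precisely.

Run:
```python
from h import *
T=np.load('top0.npz');S=np.load('scene0.npz');I=T['I'];P=cloud('top',T['D']);g=cv2.cvtColor(I,6)
# lens discs
m=np.zeros(g.shape,np.uint8); hsv=cv2.cvtColor(I,40)
for u,v in[(317,241),(343,250)]:
    w=(g[v-11:v+12,u-11:u+12]>172).astype(np.uint8); c=max(cv2.findContours(w,0,1)[0],key=len)
    (a,b),r=cv2.minEnclosingCircle(c); a+=u-11;b+=v-11
    q=P[v-11:v+12,u-11:u+12].reshape(-1,3); q=q[(q[:,2]>.025)&(q[:,2]<.05)]
    print('disc',(a,b),r,ray('top',a,b,.008).round(4),'block',q.mean(0).round(4),len(q))
# job tray rim
q=P[225:280,190:260].reshape(-1,3); k=(q[:,2]>.018)&(q[:,2]<.04); q=q[k]; q=q[(q[:,1]>.14)]
r=cv2.minAreaRect(q[:,:2].astype(np.float32)); print('tray',r,len(q))
w=((I.max(2)<95)).astype(np.uint8)[225:280,190:260]; c=max(cv2.findContours(w,0,1)[0],key=cv2.contourArea)+[190,225]
e=np.array([ray('top',*p,.03)[:2] for p in c[:,0]],np.float32); print('tray mask',cv2.minAreaRect(e))
# head
k=(g<35); k[:160]=0;k[188:]=0;k[:,:205]=0;k[:,235:]=0
v,u=np.nonzero(k);q=P[k];print('head',u.min(),u.max(),v.min(),v.max(),np.median(q,0),q.min(0),q.max(0), ray('top',u.mean(),v.mean(),.16))
# arm axis
for z0,v in[(.155,115),(.155,120),(.155,125),(.155,145),(.155,155)]:
    uu=np.nonzero((P[v,205:235,2]>.13)&(P[v,205:235,2]<.18))[0]+205; print('arm',v,uu.min(),uu.max(),ray('top',uu.mean(),v,z0).round(4))
np.set_printoptions(linewidth=250)
print(g[163:173,228:248]); print(g[200:212,230:248])
for p in[(239,207),(235,169)]: print(ray('top',*p,.095))
```

```text
disc (316.1666669845581, 241.1666669845581) 6.932311058044434 [ 0.4726 -0.0489  0.008 ] block [ 0.4734 -0.0496  0.0363] 29
disc (342.1086959838867, 250.19565200805664) 6.894180774688721 [ 0.4429 -0.127   0.008 ] block [ 0.4431 -0.1285  0.0363] 30
tray ((0.4493441879749298, 0.23070359230041504), (0.15071222186088562, 0.12002550065517426), 88.5198745727539) 325
tray mask ((0.4508817791938782, 0.2998044788837433), (0.00494235148653388, 0.10729216039180756), 88.04451751708984)
head 215 225 167 179 [0.6556203  0.22315144 0.15886081] [0.63977145 0.20944065 0.14937954] [0.67286153 0.23808596 0.16406312] [0.65538648 0.22248134 0.16      ]
arm 115 216 224 [0.8259 0.2235 0.155 ]
arm 120 216 225 [0.8109 0.2221 0.155 ]
arm 125 213 227 [0.7961 0.2235 0.155 ]
arm 145 216 225 [0.7372 0.2223 0.155 ]
arm 155 216 225 [0.7081 0.2224 0.155 ]
[[ 59  64  65  87 137 175 191 192 191 190 192 189 188 177 162 161 166 164 164 163]
 [ 68  62  60  80 129 171 191 189 190 190 189 189 183 172 159 162 166 171 173 172]
 [ 90  88  79  90 128 169 188 190 189 192 187 188 178 165 166 169 172 174 177 178]
 [130 128 123 124
[... 835 characters left out ...]
 175 160 158 168 184 195 197]
 [169 109  71 113 158 185 189 185 190 192 189 182 171 173 178 188 197 199]
 [160  95  70 126 163 171 175 172 179 178 177 173 171 170 179 189 199 202]
 [144  76  65 112 138 131 122 122 124 128 129 129 125 131 155 184 200 203]
 [115  56  59 104 123 116 112 108 114 120 125 126 121 128 153 184 197 201]
 [ 74  58  93 137 161 163 163 164 165 168 169 169 170 170 175 185 196 200]
 [ 63  96 134 165 182 185 184 184 187 188 185 185 179 179 180 185 196 198]
 [101 147 176 185 187 185 183 183 186 186 190 183 172 168 174 188 197 200]
 [150 182 191 195 187 178 174 173 174 177 187 189 187 182 191 198 199 202]]
[0.56969852 0.17783305 0.095     ]
[0.68290062 0.18838448 0.095     ]
```

```bash
cat >> h.py <<'E'
def to(x,y,z,yaw=0.):
    s=get_state(); q=np.array(s['orientation']); p=np.array(s['tool_pos'])
    from scipy.spatial.transform import Rotation as Ro
    M=Ro.from_quat(q).as_matrix(); d=M.T@(np.array([x,y,z])-p)*1000; ps=np.arctan2(M[1,0],M[0,0])
    print('shift',d.round(1),'twist',round(float(ps-yaw),3),'pos',p.round(4),'w',s['grip_width'],'F',np.round(s['ft_force'],1),'ff',s['finger_force'],'t',s['clock'])
E
python3 -c "
from h import *
to(.473,-.049,.238)"
```

```text
shift [ 406.9 -403.3    0.5] twist 0.441 pos [ 0.2771 -0.5874  0.2379] w 0.08759001743526504 F [-0.4  0.6 -0.2] ff 0.0 t 0.1
```

>>> {"name": "arm_command", "arguments": {"motion": [[[407,-403,0,0.441],[407,-403,0,0.441],[407,-403,0,0.441],[407,-403,0,0.441],[407,-403,0,0.441],[407,-403,0,0.441],[407,-403,0,0.441],[407,-403,0,0.441]]], "hand": 44, "force": 15}}

```text
clock: 0.9
tool_pos: [0.4144, -0.21, 0.2387]
orientation: [1.0, -0.0, -0.0, 0.0]
ft_force: [0.5, 0.8, -0.2]
grip_width: 0.0437
finger_force: 0.0
```

```bash
python3 -c "
from h import *
to(.473,-.049,.238)"
```

```text
shift [  58.5 -161.1    0.6] twist -0.0 pos [ 0.4144 -0.21    0.2387] w 0.04373317628032313 F [ 0.5  0.8 -0.2] ff 0.0 t 0.9
```

>>> {"name": "arm_command", "arguments": {"motion": [[[58,-161,0,0],[58,-161,0,0],[58,-161,0,0],[58,-161,0,0],[58,-161,50,0],[58,-161,100,0],[58,-161,150,0],[58,-161,150,0]]]}}

```text
clock: 1.7
tool_pos: [0.4669, -0.0506, 0.0831]
orientation: [1.0, 0.0, -0.007, -0.0]
ft_force: [-1.7, -0.4, -0.1]
grip_width: 0.0441
finger_force: 0.0
```

Run:
```python
from h import *
to(.473,-.049,.015)
I,D=eyes.grab_frame('scene'); p=proj('scene',[.473,-.049,.03]);print(p)
u,v=map(int,p); c=cv2.resize(I[v-50:v+40,u-60:u+60],None,fx=5,fy=5,interpolation=2); cv2.imwrite('pics/l1.png',c)
```

```text
shift [ 7.1 -1.5 68. ] twist 0.001 pos [ 0.4669 -0.0506  0.0831] w 0.04410049289646628 F [-1.7 -0.4 -0.1] ff 0.0 t 1.7
[317.04348861 232.81955209]
```

View pics/l1.png

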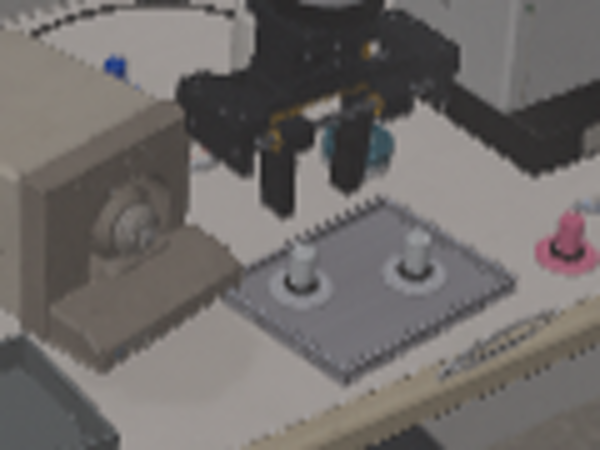

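The picture shows the gripper above lens 1, fingers left and right of its block, clear of the edger.

>>> {"name": "arm_command", "arguments": {"motion": [[[0,0,0,0],[0,0,0,0]]]}}

```text
clock: 1.95
tool_pos: [0.4745, -0.0513, 0.0915]
orientation: [1.0, -0.0, 0.003, 0.0]
ft_force: [-0.8, -0.5, 0.5]
grip_width: 0.044
finger_force: 0.0
```

>>> {"name": "arm_command", "arguments": {"motion": [[[0,0,15,0],[0,0,30,0],[0,0,40,0],[0,0,44,0],[0,0,44,0],[0,0,44,0],[0,0,44,0]]]}}

```text
clock: 2.65
tool_pos: [0.4729, -0.0511, 0.0453]
orientation: [1.0, -0.0, 0.001, 0.0]
ft_force: [-0.3, 0.3, -0.8]
grip_width: 0.0437
finger_force: 0.0
```

Run:
```python
from h import *
to(.473,-.049,.016)
```

```text
shift [ 0.1 -2.1 29.3] twist -0.0 pos [ 0.4729 -0.0511  0.0453] w 0.04369486132538 F [-0.3  0.3 -0.8] ff 0.0 t 2.65
```

>>> {"name": "arm_command", "arguments": {"motion": [[[0,-2,10,0],[0,-2,20,0],[0,-2,27,0],[0,-2,29,0],[0,-2,29,0],[0,-2,29,0]]]}}

```text
clock: 3.25
tool_pos: [0.4724, -0.0491, 0.0157]
orientation: [1.0, -0.0, -0.0, 0.0]
ft_force: [0.2, 0.3, 0.5]
grip_width: 0.0438
finger_force: 0.0
```

>>> {"name": "arm_command", "arguments": {"motion": [[[0,0,0,0],[0,0,0,0],[0,0,0,0],[0,0,0,0],[0,0,0,0]]], "hand": 5}}

```text
clock: 3.75
tool_pos: [0.4724, -0.0491, 0.0159]
orientation: [1.0, -0.0, 0.0, 0.0]
ft_force: [-0.1, -0.1, 1.6]
grip_width: 0.0173
finger_force: 15.0
```

>>> {"name": "arm_command", "arguments": {"motion": [[[0,0,-10,0],[0,0,-30,0],[-5,0,-60,0],[-15,-15,-90,0],[-25,-40,-110,0],[-27,-75,-115,0],[-27,-115,-115,0],[-27,-155,-115,0]]]}}

```text
clock: 4.55
tool_pos: [0.4454, 0.1071, 0.1318]
orientation: [1.0, -0.001, 0.001, -0.0]
ft_force: [0.8, -0.4, -1.3]
grip_width: 0.0174
finger_force: 15.0
```

>>> {"name": "arm_command", "arguments": {"motion": [[[0,-40,0,0],[0,-80,0,0],[0,-115,0,0],[0,-140,0,0],[0,-153,0,0],[0,-158,0,0],[0,-158,0,0],[0,-158,0,0]]]}}

```text
clock: 5.35
tool_pos: [0.4456, 0.2622, 0.1307]
orientation: [1.0, -0.001, -0.0, 0.001]
ft_force: [0.6, -0.6, -0.2]
grip_width: 0.0173
finger_force: 15.0
```

Run:
```python
from h import *
to(.447,.266,.017)
```

```text
shift [  1.4  -4.  113.7] twist -0.002 pos [0.4456 0.2622 0.1307] w 0.017275426562668336 F [ 0.6 -0.6 -0.2] ff 14.999905480071902 t 5.35
```

>>> {"name": "arm_command", "arguments": {"motion": [[[0,-2,25,0],[0,-3,50,0],[0,-3,75,0],[0,-3,95,0],[0,-3,107,0],[0,-3,112,0],[0,-3,114,0],[0,-3,114,0]]]}}

```text
clock: 6.15
tool_pos: [0.4458, 0.2669, 0.0172]
orientation: [1.0, -0.0, 0.0, -0.0]
ft_force: [-0.1, -0.3, -0.2]
grip_width: 0.0178
finger_force: 15.0
```

>>> {"name": "arm_command", "arguments": {"motion": [[[0,0,0,0],[0,0,0,0],[0,0,0,0]]]}}

```text
clock: 6.45
tool_pos: [0.4456, 0.2671, 0.0171]
orientation: [1.0, -0.0, 0.0, -0.0]
ft_force: [0.2, 0.1, -0.8]
grip_width: 0.0172
finger_force: 15.0
```

Gap of about 1 mm; open to 40 mm, then rise.

>>> {"name": "arm_command", "arguments": {"motion": [[[0,0,1,0],[0,0,1,0],[0,0,1,0]]]}}

```text
clock: 6.75
tool_pos: [0.4456, 0.2671, 0.0159]
orientation: [1.0, -0.0, 0.0, -0.0]
ft_force: [0.1, -0.8, 1.8]
grip_width: 0.0178
finger_force: 15.0
```

>>> {"name": "arm_command", "arguments": {"motion": [[[0,0,0,0],[0,0,0,0],[0,0,0,0],[0,0,0,0],[0,0,-10,0],[0,0,-30,0],[0,0,-60,0],[0,0,-100,0]]], "hand": 44}}

```text
clock: 7.55
tool_pos: [0.4444, 0.2667, 0.1164]
orientation: [1.0, 0.0, -0.001, 0.0]
ft_force: [0.5, -0.3, -0.1]
grip_width: 0.044
finger_force: 0.0
```

Run:
```python
from h import *
to(.443,-.1275,.046)
I,D=eyes.grab_frame('scene'); P=cloud('scene',D)
q=P.reshape(-1,3); k=(abs(q[:,0]-.4456)<.03)&(abs(q[:,1]-.267)<.03)&(q[:,2]>.028)&(q[:,2]<.05); print(k.sum(),q[k].mean(0),q[k].max(0))
```

```text
shift [ -1.4 394.1  70.7] twist 0.0 pos [0.4444 0.2667 0.1164] w 0.04403273850496351 F [ 0.5 -0.3 -0.1] ff 0.0 t 7.55
27 [0.44133642 0.27162388 0.03423719] [0.45208286 0.27818998 0.04003701]
```

>>> {"name": "arm_command", "arguments": {"motion": [[[-1,30,0,0],[-1,80,0,0],[-1,130,0,0],[-1,180,0,0],[-1,230,0,0],[-1,280,0,0],[-1,325,0,0],[-1,360,0,0]]]}}

```text
clock: 8.4
tool_pos: [0.4443, -0.096, 0.1164]
orientation: [1.0, -0.001, 0.001, 0.0]
ft_force: [1.0, 0.1, -0.5]
grip_width: 0.044
finger_force: 0.0
```

>>> {"name": "arm_command", "arguments": {"motion": [[[0,25,0,0],[0,34,0,0],[0,34,20,0],[0,34,45,0],[0,34,62,0],[0,34,70,0],[0,34,70,0],[0,34,70,0]]]}}

```text
clock: 9.2
tool_pos: [0.4449, -0.1265, 0.0463]
orientation: [1.0, 0.0, 0.0, -0.0]
ft_force: [-0.5, 0.4, 0.0]
grip_width: 0.0442
finger_force: 0.0
```

Run:
```python
from h import *
to(.443,-.1275,.016)
```

```text
shift [-1.9  1.  30.3] twist 0.001 pos [ 0.4449 -0.1265  0.0463] w 0.04418494848622133 F [-0.5  0.4  0. ] ff 0.0 t 9.2
```

>>> {"name": "arm_command", "arguments": {"motion": [[[-2,1,10,0],[-2,1,20,0],[-2,1,27,0],[-2,1,30,0],[-2,1,30,0],[-2,1,30,0]]]}}

```text
clock: 9.8
tool_pos: [0.4424, -0.1281, 0.0157]
orientation: [1.0, -0.0, -0.0, 0.0]
ft_force: [-0.4, -0.0, 0.5]
grip_width: 0.0441
finger_force: 0.0
```

>>> {"name": "arm_command", "arguments": {"motion": [[[0,0,0,0],[0,0,0,0],[0,0,0,0],[0,0,0,0],[0,0,0,0]]], "hand": 5}}

```text
clock: 10.3
tool_pos: [0.4424, -0.1281, 0.0158]
orientation: [1.0, -0.0, 0.0, 0.0]
ft_force: [0.1, -0.4, 1.8]
grip_width: 0.0175
finger_force: 15.0
```

>>> {"name": "arm_command", "arguments": {"motion": [[[0,0,-10,0],[0,0,-30,0],[0,0,-60,0],[3,-15,-90,0],[3,-40,-110,0],[3,-75,-115,0],[3,-115,-115,0],[3,-155,-115,0]]]}}

```text
clock: 11.1
tool_pos: [0.4454, 0.0281, 0.1318]
orientation: [1.0, -0.001, 0.001, 0.0]
ft_force: [0.2, -0.2, 0.0]
grip_width: 0.0177
finger_force: 15.0
```

>>> {"name": "arm_command", "arguments": {"motion": [[[0,-40,0,0],[0,-80,0,0],[0,-120,0,0],[0,-148,0,0],[0,-163,0,0],[0,-170,0,0],[0,-170,0,0],[0,-170,0,0]]]}}

```text
clock: 11.9
tool_pos: [0.4455, 0.1952, 0.1306]
orientation: [1.0, -0.001, -0.0, 0.001]
ft_force: [0.7, -0.6, -0.8]
grip_width: 0.0174
finger_force: 15.0
```

Run:
```python
from h import *
to(.446,.197,.016)
```

```text
shift [  0.6  -2.  114.6] twist -0.002 pos [0.4455 0.1952 0.1306] w 0.017382058993700145 F [ 0.7 -0.6 -0.8] ff 14.99993747100234 t 11.9
```

>>> {"name": "arm_command", "arguments": {"motion": [[[0,0,25,0],[0,0,50,0],[0,0,75,0],[0,0,95,0],[0,0,107,0],[0,0,112,0],[0,0,114,0],[0,0,114,0]]]}}

```text
clock: 12.7
tool_pos: [0.4458, 0.1969, 0.0172]
orientation: [1.0, -0.0, 0.0, -0.0]
ft_force: [0.6, -0.0, -0.2]
grip_width: 0.0174
finger_force: 15.0
```

>>> {"name": "arm_command", "arguments": {"motion": [[[0,0,1,0],[0,0,1,0],[0,0,1,0]]]}}

```text
clock: 13.0
tool_pos: [0.4456, 0.1971, 0.0161]
orientation: [1.0, -0.0, 0.0, -0.0]
ft_force: [0.5, -1.1, -0.2]
grip_width: 0.0176
finger_force: 15.0
```

>>> {"name": "arm_command", "arguments": {"motion": [[[0,0,0,0],[0,0,0,0],[0,0,0,0],[0,0,0,0],[0,0,-10,0],[0,0,-40,0],[0,0,-80,0],[0,0,-125,0]]], "hand": 44}}

```text
clock: 13.8
tool_pos: [0.4445, 0.1965, 0.1421]
orientation: [1.0, 0.0, -0.001, 0.0]
ft_force: [0.6, 0.6, 0.2]
grip_width: 0.044
finger_force: 0.0
```

>>> {"name": "arm_command", "arguments": {"motion": [[[0,0,-45,0],[0,0,-90,0],[0,0,-110,0],[0,0,-110,0],[0,0,-110,0],[0,0,-110,0]]], "hand": 70}}

```text
clock: 14.4
tool_pos: [0.4444, 0.1964, 0.2495]
orientation: [1.0, -0.0, -0.001, 0.001]
ft_force: [0.7, 0.1, -1.0]
grip_width: 0.0701
finger_force: 0.0
```

Run:
```python
from h import *
to(.6555,.224,.25)
I,D=eyes.grab_frame('scene'); P=cloud('scene',D); cv2.imwrite('pics/s2.png',I)
q=P.reshape(-1,3)
for y in(.267,.197):
    k=(abs(q[:,0]-.4456)<.03)&(abs(q[:,1]-y)<.03)&(q[:,2]>.028)&(q[:,2]<.05); print(k.sum(),q[k].mean(0),q[k].max(0))
c=np.zeros((600,800,3),np.uint8)
a=cv2.resize(I[165:295,170:290],None,fx=4.5,fy=4.5,interpolation=2);c[:a.shape[0],:540]=a; cv2.imwrite('pics/p2.png',c)
# head, scene view
g=cv2.cvtColor(I,6); k=(q[:,2]>.155)&(q[:,2]<.17)&(abs(q[:,1]-.2225)<.03)&(abs(q[:,0]-.655)<.04); print('headtop',k.sum(),q[k].mean(0),q[k].min(0),q[k].max(0))
```

```text
shift [211.  -27.6  -1. ] twist -0.0 pos [0.4444 0.1964 0.2495] w 0.0700797633278695 F [ 0.7  0.1 -1. ] ff 0.0 t 14.4
26 [0.4421177  0.27178533 0.03419777] [0.4527514  0.28054044 0.03864597]
23 [0.44211526 0.20133344 0.03433339] [0.45081544 0.20776653 0.03929284]
headtop 59 [0.65834229 0.2278953  0.15755439] [0.63522677 0.21281058 0.15506813] [0.6944564  0.2428286  0.16223483]
```

View pics/p2.png

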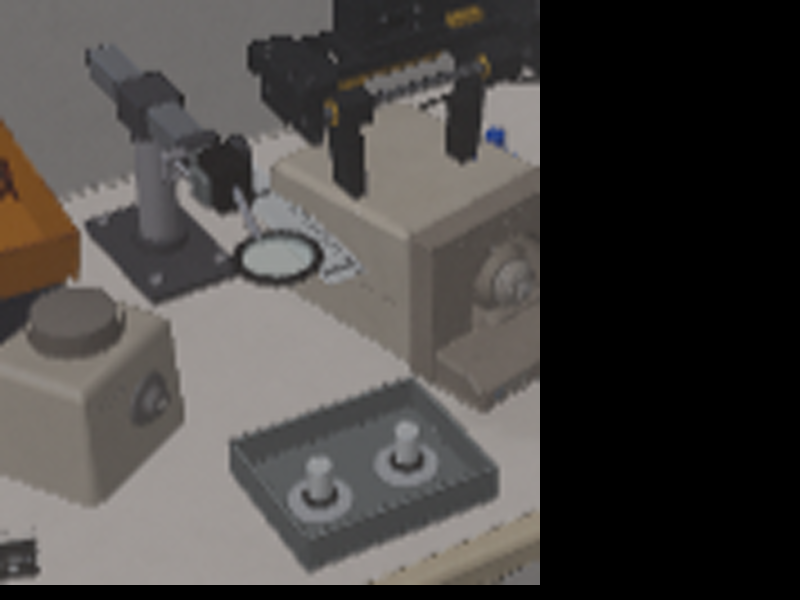

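Both lenses stand upright in the job tray, at crop (319,495) and (406,460). Now I go over the head.

>>> {"name": "arm_command", "arguments": {"motion": [[[30,-5,0,0],[75,-10,0,0],[120,-18,0,0],[165,-24,0,0],[195,-27,0,0],[211,-27,0,0],[211,-27,0,0],[211,-27,0,0]]], "hand": 60}}

```text
clock: 15.25
tool_pos: [0.6553, 0.2239, 0.2491]
orientation: [1.0, 0.0, -0.001, 0.0]
ft_force: [-0.1, -0.4, -0.1]
grip_width: 0.06
finger_force: 0.0
```

>>> {"name": "arm_command", "arguments": {"motion": [[[0,0,20,0],[0,0,40,0],[0,0,55,0],[0,0,60,0],[0,0,60,0],[0,0,60,0],[0,0,60,0]]]}}

```text
clock: 15.95
tool_pos: [0.6569, 0.2242, 0.1918]
orientation: [1.0, -0.0, 0.001, -0.0]
ft_force: [0.0, -0.6, -0.2]
grip_width: 0.0601
finger_force: 0.0
```

Run:
```python
from h import *
to(.6555,.2235,.122)
I,D=eyes.grab_frame('scene'); J,_=eyes.grab_frame('top')
c=np.zeros((600,800,3),np.uint8)
a=cv2.resize(I[150:240,170:260],None,fx=4.4,fy=4.4,interpolation=2);c[:396,:396]=a
a=cv2.resize(J[140:220,190:270],None,fx=4.8,fy=4.8,interpolation=2);c[:384,410:794]=a; cv2.imwrite('pics/p3.png',c)
```

```text
shift [-1.5  0.8 69.8] twist -0.0 pos [0.6569 0.2242 0.1918] w 0.060090355348859294 F [ 0.  -0.6 -0.2] ff 0.0 t 15.95
```

View pics/p3.png

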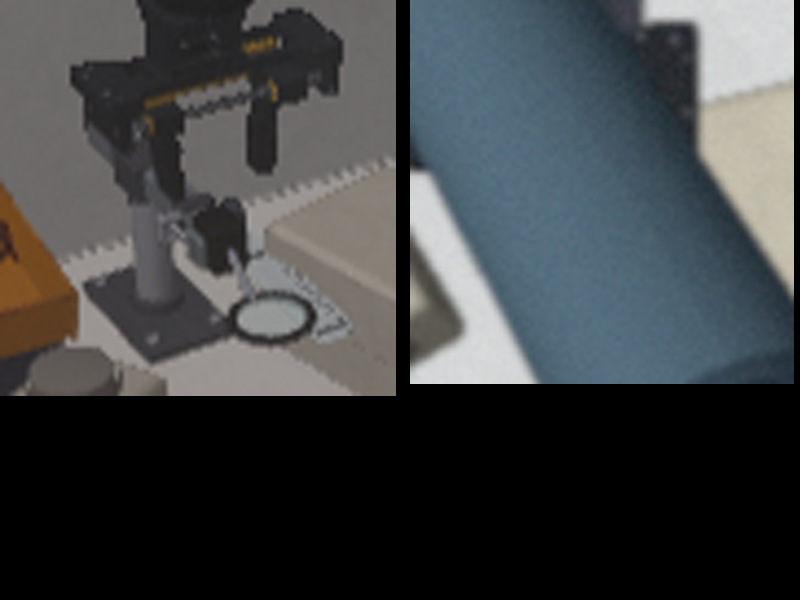

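The scene view shows the fingers straddling the head from above. The top view is hidden by the arm. Descend.

>>> {"name": "arm_command", "arguments": {"motion": [[[-1,1,15,0],[-1,1,30,0],[-1,1,45,0],[-1,1,58,0],[-1,1,66,0],[-1,1,70,0],[-1,1,70,0],[-1,1,70,0]]]}}

```text
clock: 16.85
tool_pos: [0.6558, 0.2231, 0.1212]
orientation: [1.0, -0.0, 0.0, -0.0]
ft_force: [0.7, 0.1, 0.5]
grip_width: 0.06
finger_force: 0.0
```

Run:
```python
from h import *
to(.6555,.2235,.122)
T=np.load('top0.npz');S=np.load('scene0.npz')
g=cv2.cvtColor(T['I'],6).astype(float); np.set_printoptions(linewidth=250)
def dip(cols,r0,r1):
    s=g[r0:r1,cols].mean(1); w=np.clip(188-s-6,0,None); return (w*np.arange(r0,r1)).sum()/w.sum()
rm=dip(slice(233,244),204,210); rp=dip(slice(233,238),166,172)
M=ray('top',238.5,rm,.095); print('mark',rm,M)
for z in(.095,.098,.101,.105): print('ptr',rp,ray('top',235,rp,z))
P=cloud('top',T['D']); print(P[168:170,232:240,2].round(3), P[206:208,232:244,2].round(3))
print('scene proj mark',proj('scene',M),'ptr',proj('scene',ray('top',235,rp,.098)))
I=S['I']; u,v=proj('scene',M).astype(int); print(cv2.cvtColor(I,6)[v-7:v+8,u-9:u+10])
```

```text
shift [-0.3 -0.4 -0.8] twist -0.0 pos [0.6558 0.2231 0.1212] w 0.05998376853762524 F [0.7 0.1 0.5] ff 0.0 t 16.85
mark 206.46754738655946 [0.5712943 0.179258  0.095    ]
ptr 168.48626817447496 [0.68445045 0.18837115 0.095     ]
ptr 168.48626817447496 [0.68364218 0.18806566 0.098     ]
ptr 168.48626817447496 [0.68283391 0.18776018 0.101     ]
ptr 168.48626817447496 [0.68175622 0.18735286 0.105     ]
[[ 0.113  0.109  0.102  0.102  0.102  0.102  0.1    0.102]
 [-0.001  0.105  0.095  0.094  0.095  0.094  0.095  0.096]] [[0.119 0.119 0.096 0.097 0.098 0.094 0.092 0.096 0.091 0.092 0.094 0.092]
 [0.117 0.119 0.098 0.095 0.099 0.096 0.096 0.096 0.095 0.091 0.098 0.093]]
scene proj mark [245.10071677 223.46592662] ptr [226.65230344 207.77664625]
[[ 98 126 134 139 105 120 114 113 111 111 111 112 113 113 113 112 112 111 112]
 [ 59  60 100 127 133 132 113 126 122 112 110 111 113 112 113 112 112 111 113]
 [ 96  71  53  57 100 121 112 133 135 121 110 111 112 113 113 112 112 111 112]
 [128 115  88  52  46 130 121 121 105 130 120 110 111 112 114 112 111 112 112]
 [144 142 127  75  43  76 141 139 132 106 140 123 111 111 113 112 112 111 113]
 [144 144 143  93  44  45 134 141 121 138 133 134 122 111 112 112 112 111 112]
 [139 143 144  95  45  48 120 140 141 140 121  86 134 111 112 112 111 110 111]
 [145 139 135  58  45  78 138 139 131 130 125  87  95 126 113 112 111 109 110]
 [135 131  77  44  43 113 128 124  87  96  88 106 120 129 112 114 113 110 110]
 [ 81  44  44  59  72 125  86  87 105 121 139 140 137  95 108 118 112 112 110]
 [ 44  42  71  95 111 140 107 139 140 137 133 133 124 112 111 111 111 111 110]
 [ 72  71 112 110 110 110 139 133 138 125 114 110 110 112 108 108 111 111 111]
 [113 113 111 111 111 111 110 112 110 111 111 110 110 111 102 104 108 111 110]
 [112 113 109 112 112 111 111 110 111 111 111 111 111 111 110 111 102 111 111]
 [121 112 110 111 112 111 111 112 111 111 111 110 110 111 111 110 111 111 110]]
```

Run:
```python
from h import *
T=np.load('top0.npz');S=np.load('scene0.npz'); np.set_printoptions(linewidth=250)
g=cv2.cvtColor(T['I'],6); P=cloud('top',T['D'])
w=(g<110).astype(np.uint8); w[:188]=0;w[222:]=0;w[:,:205]=0;w[:,234:]=0
c=max(cv2.findContours(w,0,1)[0],key=cv2.contourArea); e=cv2.fitEllipse(c); h=cv2.convexHull(c)
print('loupe',e,ray('top',*e[0],.115),'mask',w.sum())
print('head col', g[160:186,220], g[160:186,218])
print(P[160:186,219].round(3).tolist())
for r in(165.5,166.5,167.5): print('rear',r,ray('top',219,r,.16)[0])
for r in(176.5,177.5,178.5,179.5,180.5): print('front top',r,ray('top',219,r,.16)[0],'front bottom',ray('top',219,r,.12)[0])
print('ticks',g[165:215,242:245].mean(1).round(0))
g2=cv2.cvtColor(S['I'],6)
w=(g2<75).astype(np.uint8); w[:208]=0;w[234:]=0;w[:,:216]=0;w[:,250:]=0
c=max(cv2.findContours(w,0,1)[0],key=cv2.contourArea);e=cv2.fitEllipse(c);print('loupe scene',e,ray('scene',*e[0],.115))
```

```text
loupe ((221.8104705810547, 202.77178955078125), (20.545434951782227, 21.240673065185547), 74.22723388671875) [0.57966967 0.22459851 0.115     ] mask 119
head col [118 169 180 186 171 113  49  24  25  19  22  25  18  24  26  26  26  24  26  45  85 120 140 149 154 153] [108 162 180 184 169 109  51  26  24  18  18  27  23  23  22  29  22  18  22  14  48 107 170 193 197 195]
[[0.694, 0.227, 0.154], [0.693, 0.228, 0.148], [0.69, 0.228, 0.148], [0.687, 0.227, 0.149], [0.685, 0.228, 0.144], [0.678, 0.226, 0.159], [0.675, 0.226, 0.16], [0.672, 0.226, 0.162], [0.671, 0.227, 0.155], [0.666, 0.226, 0.163], [0.664, 0.226, 0.161], [0.661, 0.226, 0.16], [0.659, 0.226, 0.158], [0.656, 0.227, 0.156], [0.653, 0.226, 0.159], [0.65, 0.226, 0.159], [0.647, 0.226, 0.158], [0.644, 0.226, 0.161], [0.641, 0.226, 0.158], [0.64, 0.227, 0.152], [0.64, 0.229, 0.141], [0.64, 0.231, 0.128], [0.668, 0.249, -0.0], [0.664, 0.249, 0.001], [0.661, 0.248, 0.002], [0.658, 0.249, 0.0]]
rear 165.5 0.676548826256195
rear 166.5 0.6736913208021624
rear 167.5 0.6708360914668874
front top 176.5 0.645241005673542 front bottom 0.655246894056253
front top 177.5 0.6424083887223471 front bottom 0.6523136172520527
front top 178.5 0.6395780182235631 front bottom 0.6493826667301783
front top 179.5 0.6367498915058716 front bottom 0.646454039724383
front top 180.5 0.6339240059021878 front bottom 0.6435277334728046
ticks [169. 173. 175. 178. 179. 177. 177. 177. 172. 176. 173. 165. 174. 175. 166. 181. 182. 169. 156. 174. 176. 162. 173. 176. 160. 171. 181. 180. 162. 171. 173. 157. 168. 177. 162. 160. 175. 177. 162. 174. 173. 137. 134. 172. 179. 171. 187. 199. 201.
 202.]
loupe scene ((228.99728393554688, 222.15704345703125), (10.375389099121094, 26.007217407226562), 86.94296264648438) [0.57991624 0.233708   0.115     ]
```

Loupe (x .5797 + .080) and the head's front edge (.640 + .020) both give head centre .660 and pointer .683. The mark is at .571, so I draw 111 mm.

>>> {"name": "arm_command", "arguments": {"motion": [[[4,0,0,0],[4,0,0,0],[4,0,0,0],[4,0,0,0]]]}}

```text
clock: 17.25
tool_pos: [0.6594, 0.2229, 0.1208]
orientation: [1.0, -0.0, 0.0, -0.0]
ft_force: [0.2, -1.1, 0.4]
grip_width: 0.0603
finger_force: 0.0
```

>>> {"name": "arm_command", "arguments": {"motion": [[[0,0,0,0],[0,0,0,0],[0,0,0,0],[0,0,0,0],[0,0,0,0],[0,0,0,0],[0,0,0,0],[0,0,0,0]]], "hand": 10, "force": 30}}

```text
clock: 18.05
tool_pos: [0.6593, 0.2246, 0.1208]
orientation: [1.0, 0.0, 0.0, -0.001]
ft_force: [1.9, 5.3, -2.0]
grip_width: 0.0299
finger_force: 30.0
```

Run:
```python
from h import *
s=get_state();to(s['tool_pos'][0]-.111,s['tool_pos'][1],s['tool_pos'][2])
```

```text
shift [-1.11e+02 -1.00e-01 -1.00e-01] twist 0.001 pos [0.6593 0.2246 0.1208] w 0.029907974834115142 F [ 1.9  5.3 -2. ] ff 29.989680144935846 t 18.05
```

>>> {"name": "arm_command", "arguments": {"motion": [[[0,-2,0,0],[-5,-2,0,0],[-15,-2,0,0],[-28,-2,0,0],[-41,-2,0,0],[-54,-2,0,0],[-67,-2,0,0],[-80,-2,0,0]]]}}

```text
clock: 18.85
tool_pos: [0.5792, 0.224, 0.1207]
orientation: [1.0, -0.0, 0.001, 0.0]
ft_force: [4.4, 1.2, -3.6]
grip_width: 0.0306
finger_force: 30.0
```

>>> {"name": "arm_command", "arguments": {"motion": [[[-10,0,0,0],[-18,0,0,0],[-24,0,0,0],[-28,0,0,0],[-31,0,0,0],[-31,0,0,0],[-31,0,0,0],[-31,0,0,0]]]}}

```text
clock: 19.65
tool_pos: [0.5487, 0.224, 0.1207]
orientation: [1.0, -0.0, -0.0, 0.001]
ft_force: [3.0, -4.7, 0.2]
grip_width: 0.0304
finger_force: 30.0
```

Run:
```python
from h import *
to(.5483,.2246,.1208)
I,D=eyes.grab_frame('scene'); g2=cv2.cvtColor(I,6)
J,E=eyes.grab_frame('top'); Pt=cloud('top',E)
c=np.zeros((600,800,3),np.uint8)
a=cv2.resize(I[175:275,190:270],None,fx=5.8,fy=5.8,interpolation=2);c[:580,:464]=a
a=cv2.resize(J[160:270,195:260],None,fx=5,fy=5,interpolation=2);c[:550,470:795]=a; cv2.imwrite('pics/p4.png',c)
print('expected loupe px',proj('scene',[.4685,.2240,.115]),'mark',proj('scene',[.5713,.179,.095]))
```

```text
shift [-0.4 -0.6 -0.1] twist -0.001 pos [0.5487 0.224  0.1207] w 0.030415822202209376 F [ 3.  -4.7  0.2] ff 30.016205934807658 t 19.65
expected loupe px [248.98595113 238.68761753] mark [245.16782201 223.44156534]
```

View pics/p4.png

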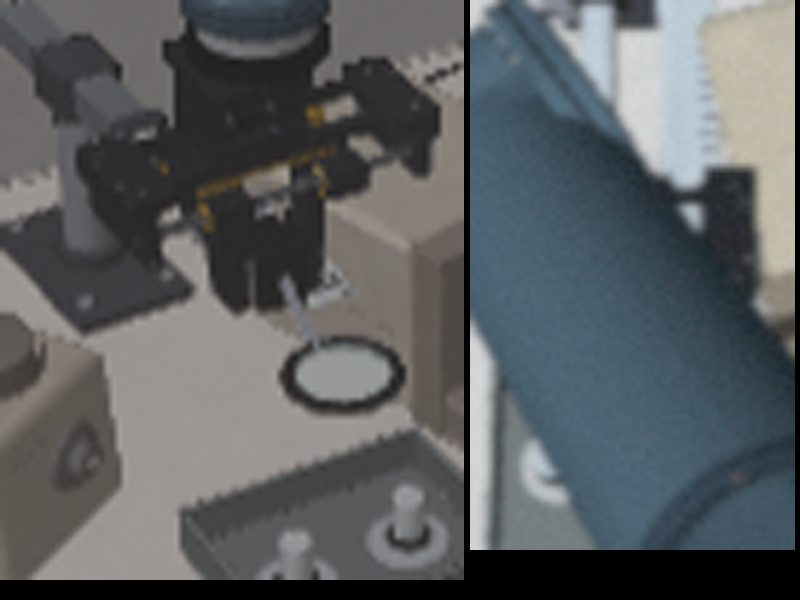

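The scene view shows the head held and drawn out, the loupe at about pixel (249,239.5) against (249,238.7) expected, both lenses standing, and the mark visible by the finger. I check the loupe's displacement with the same mask.

Run:
```python
from h import *
I0=np.load('scene0.npz')['I']; I1,_=eyes.grab_frame('scene')
def f(I,x,y):
    w=cv2.inRange(cv2.cvtColor(I,6),0,75); m=np.zeros_like(w); m[y-12:y+13,x-17:x+18]=255; w&=m
    h=cv2.findContours(w,2,1)[0]; h=[c for c in h if cv2.boundingRect(c)[2]>15]
    b=cv2.boundingRect(np.vstack(h)); 
    inner=cv2.inRange(cv2.cvtColor(I,6),100,255)&m; n,l,st,ce=cv2.connectedComponentsWithStats(inner); k=l[y,x]; return b,ce[k],st[k]
a=f(I0,229,222); b=f(I1,249,239); print(a,b)
pa=ray('scene',*a[1],.115);pb=ray('scene',*b[1],.115);print(pa,pb,pb-pa); to(.5483,.224,.1208)
```

```text
((212, 213, 30, 17), array([231.0821485 , 222.19589258]), array([212, 210,  35,  25, 633], dtype=int32)) ((238, 233, 22, 13), array([245.89202658, 239.14119601]), array([232, 227,  35,  25, 602], dtype=int32))
[0.57617368 0.22810071 0.115     ] [0.47150588 0.23322488 0.115     ] [-1.04667802e-01  5.12417404e-03 -1.11022302e-16]
shift [-0.4 -0.1 -0.1] twist -0.001 pos [0.5487 0.2239 0.1207] w 0.03106781844278048 F [ 2.8 -4.9  1.1] ff 30.015891194343567 t 19.8
```

The first loupe mask leaked. The ring's own centre, (248.5–249, 239), matches the prediction once the same 0.5 px offset seen at the mark is allowed for. The gripper travelled 110.6 mm with a steady spring load of about 3 N and no sign of slip, so I hand in.

```bash
python3 -c "
from h import *
print(workorder.job_done())"
```

```text
the job is handed in; nothing more can be done
None
```

I handed the job in at about 20 s on the clock: both lenses stand upright in the job tray, and the gripper holds the loupe head drawn out 111 mm to the long mark. The hand-in gave no verdict, and the pointer was out of view at the end, so its place at the mark is worked out from the distance drawn and where the loupe ring appears.

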